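Tip the cell tray to roll the battery cell into its channel

ROBOT

A 7-joint arm with a two-finger parallel gripper is mounted at the origin on the work surface. World frame = base frame: x ahead of the robot, y to its left, z up, the work surface at z = 0. Lengths are in m, angles in rad, forces in N, time in s.
With the tool pointing down it reaches from about 0.425 to 0.925 m from the base axis. Payload 6.8 kg.
Tool frame: the origin (TCP) lies midway between the tips of the shut fingers; the grasp point (between the pads) lies 19 mm behind it; z points along the fingers, y is the line along which they close (so a half turn about z gives the same grasp; the last joint's range is limited). The gripper opens to 85 mm and grips with 20 to 120 N. Pads are 22 mm wide; open, the fingers measure 114 mm over their backs; the gripper's body (76 mm by 85 mm) begins 54 mm behind the grasp point. The pads swing forward as they close: fully open they stand 13 mm farther back than shut.
Start: joints at [-1.45, 0.477, 0.022, 1.555, -0.011, 1.109, -0.083], TCP at [0.153, 0.657, 0.231] pointing down, gripper open.
Joint ranges: [-2.96, 2.96], [-0.34, 2.1], [-1.41, 1.46], [0.24, 2.44], [-1.37, 4.51], [0.17, 1.92], [-2.96, 2.96]. Speed limits (rad/s): [2.39, 2.39, 3.14, 3.14, 3.14, 3.14, 3.14].

INTERFACE

Orientations are given as a rotation vector (axis times angle).
In Python, from bench import r gives the robot as it stands. The module is installed in compiled form; this text tells all that it offers.
- The arm moves only by the tool apply_moves, never from a script. Its argument "rows" is a list of rows, each a list of 6 numbers: the shift along the tool's x, y, z scaled (see below), then the turn, a rotation vector about the tool's x, y, z scaled (see below). A call has 1 to 5 rows; each row is the pose to reach, as a shift and turn from the pose commanded when the call began, along the tool's axes at that moment; what a row does not reach only later rows make up. The controller multiplies each number of a shift by 0.25 m and each number of a turn by 90 degrees. A row lasts 1/8 s, in which the tool goes at most 62.5 mm and 10.7 degrees, less where a joint would pass 70% of its speed; a pose out of reach is approached as far as the arm can. A call with a number of a shift or a turn outside -1 to 1 is refused whole. A call with a gripper value outside its range is refused whole. "claw" is the opening, from 0 (shut) to 1 (fully open), set as the call begins (left out, the last holds). The fingers move at their own pace and stop on an object; "newtons" is the grip in N (left out, the last holds). Time passes only in rows, so rows that repeat a pose let the fingers close. It gives the time, the measured TCP pose, the force, the opening and the grip force at its end, in the units of the state.
- r.get_obs(): the state, without advancing time (a new reading comes with each control period).
- r.grab_frame(name): name is "side" or "top" or "wrist"; returns a dict with "pixels" (480x640x3 uint8, red, green, blue), "intrinsics" (3x3 intrinsics, pixels), "eye" and "attitude" of the camera in the world. Camera axes: x right, y up, looking along -z (the intrinsics and any distortion apply to the point x, -y, -z); pixel columns grow to the right and rows downward; lengths in m; the calibration is good to about 2 mm. A picture is of the moment at which its call begins. There is no depth.
- r.hand_in(): hands the job in; it is judged then, once.
Trained networks look in a picture, given as the dict that the camera call returned (one of the last four; its "shot" number tells which), for a name from the list of things; names that differ only in an ending like _2 or _b are one class to them, and where a whole thing is asked for, a point or a joint stands for the part that bears it (a point fixed in the world has none). Each returns a list of dicts, best first, with "conf" (0 to 1); they miss things now and then, are a little off and sometimes report something else, mostly with a low value. They report only what shows in the picture. A call takes as long as a camera call. They do not tell look-alikes from the thing itself.
- r.search_frame(picture, thing): "rect" ([left, top, width, height] in pixels, round what is visible of it).
- r.outline_of(picture, thing): "pixels" (480x640 bool, what is visible of it) and "rect" ([left, top, width, height] in pixels, round what is visible of it).
- r.landmark_of(picture, thing): "point" ([column, row] in pixels: a listed point, or the origin of a listed thing).
The state is a dict: "clock": time; "joints": joint angles; "qvel": joint speeds; "tau": joint torques, N m; "tcp_pos": TCP position; "orientation": TCP orientation; "contact_force": force on the tool from outside, world axes, zero at the start; "moment": the same for the moment, N m; "grip_width": finger opening in m; "gripper_force": force on a finger pad.
Only numpy, scipy, OpenCV 4.12 (cv2) and the standard library are available. Lean on these libraries where they do the work, as an engineer would, in place of code of your own. Each camera call takes 0.05 s, during which the arm holds its last target. There are 200 camera calls.

TASK

On this battery bench, take the white carrying tray that has a loose steel cell lying in it, lift it by its bar well clear of the table, and tilt it sideways to about 30 degrees, channel side down, so that the cell rolls into the channel; hold it there for about a second. Then bring the tray back level and set it down where it stood, leaving the cell in the channel, and let go. Leave the empty tray where it is.

Things in the scene. Friction and masses are not known exactly. Their poses are not given: they have to be found in the camera images.
- tray: Open white plastic tray, loose on the table, 110 mm along its x, 140 mm along its y, 0.2 to 0.35 kg. Origin: centre of the underside, z up. Walls 5 mm thick, 35 mm high. Inner floor 10 mm above the underside from y = -65 to +39 mm; from +39 to +65 mm, along the +y wall, it is only 5 mm: a sunken channel with a dark rubber strip. x lies within 35 degrees of the world x, +y to the robot's left.
- tray_bar (a point): Middle of that tray's aluminium carrying bar, 108 mm straight above the tray's origin, axes as the tray's. The bar, over the tray's middle, runs along the tray's x between two end uprights (24 mm wide) at x = -52 and +52 mm; it is 16 mm wide (along y) and 18 mm tall, free below (99 to 117 mm above the underside), and can be grasped from above.
- cell: Bare steel cylindrical battery cell, 21 mm in diameter, 70 mm long, 70 g, lying loose in the tray, roughly along the tray's x, at first on the higher floor away from the channel. It rolls freely towards the lower side; once in the channel the 5 mm step keeps it there. Origin: its centre (20.5 mm above the tray's underside on the higher floor, 15.5 mm in the channel); x along its axis.
- spare_tray: The empty tray, of the same shape, size and material as the other, origin and axes likewise. It stands on the other side of the bench (which is left and which right varies) and is to be left alone.
Mind the look-alikes: they are no part of the job. What is shaped like the tray but blue, green or orange is not meant.

How it is judged:
By the outcome, as a careful person would: the job done as asked, in the order asked, and still so for the second after the job is handed in, with the robot touching nothing.
It also fails if it takes over 48 s, if anything falls off the work surface, if the arm or the gripper's body presses on something with over 40 N, if the wrist force passes 120 N, or if a joint passes its speed limit or range.

## Working session

There is one attempt and no reset: what is moved stays moved. The work goes in short steps, Python scripts to look and compute and a tool call to move; the robot and the scene stay as the last step left them, time stands still between calls to the robot, and variables do not carry over. Pictures are saved under pics/ and viewed, at most 10 in all, crops included, and the job is handed in when it is done.

Besides the shell and the picture viewer there is one more tool, called after ">>>" as name(argument=value, ...) on one line, values as JSON. apply_moves: Moves the arm, as the interface text tells. Its arguments: {"type":"object","properties":{"rows":{"type":"array","items":{"type":"array","items":{"type":"number"}}},"claw":{"type":"number"},"newtons":{"type":"number"}},"required":["rows"]}

```bash
mkdir -p pics
python3 - <<'E'
from bench import r
import cv2,numpy as np
o=r.get_obs();print({k:np.round(v,3).tolist() for k,v in o.items()})
P=[]
for n in("top","side"):
    f=r.grab_frame(n);P.append(f["pixels"])
    print(n,f["intrinsics"],f["eye"],f["attitude"],[k for k in f])
    for t in("tray","tray_bar","cell"):
        print(t,[(np.round(d["point"]).tolist(),round(d["conf"],2)) for d in r.landmark_of(f,t)])
    cv2.imwrite(f"pics/{n}0.png",f["pixels"][:,:,::-1])
E
```

```text
{'clock': 0.0, 'joints': [-1.45, 0.478, 0.022, 1.556, -0.011, 1.109, -0.083], 'qvel': [-0.002, -0.001, 0.001, -0.001, 0.0, 0.0, 0.001], 'tau': [-0.0, -59.646, 1.608, -28.12, 0.012, 0.009, -0.0], 'tcp_pos': [0.153, 0.657, 0.23], 'orientation': [-0.359, -3.121, 0.003], 'contact_force': [0.559, 0.879, -0.344], 'moment': [0.015, -0.023, -0.019], 'gripper_force': 0.0, 'grip_width': 0.085}
top [[569.09753788   0.         323.79833362]
 [  0.         569.09753788 231.2953364 ]
 [  0.           0.           1.        ]] [0.4682078  0.03709501 1.08116657] [ 0.05613748 -0.05963598 -1.57888572] ['pixels', 'intrinsics', 'eye', 'attitude', 'shot']
tray [([285.0, 332.0], 0.94), ([258.0, 148.0], 0.87), ([254.0, 237.0], 0.6)]
tray_bar [([245.0, 237.0], 0.63), ([254.0, 135.0], 0.62), ([278.0, 339.0], 0.59)]
cell [([261.0, 240.0], 0.67)]
side [[564.47200478   0.         320.33884677]
 [  0.         564.47200478 228.65313022]
 [  0.           0.           1.        ]] [ 0.50080144 -0.92071746  0.68561406] [ 1.01482937 -0.02494319 -0.01861125] ['pixels', 'intrinsics', 'eye', 'attitude', 'shot']
tray [([395.0, 235.0], 0.94), ([236.0, 198.0], 0.74), ([238.0, 244.0], 0.6), ([320.0, 234.0], 0.58)]
tray_bar [([400.0, 195.0], 0.97), ([233.0, 160.0], 0.65), ([320.0, 191.0], 0.61), ([234.0, 201.0], 0.61), ([356.0, 341.0], 0.39)]
cell [([320.0, 233.0], 0.69)]
```

View pics/top0.png

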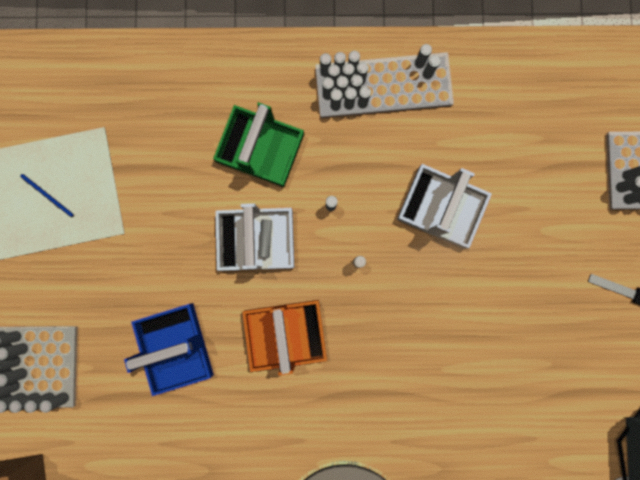

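View pics/side0.png

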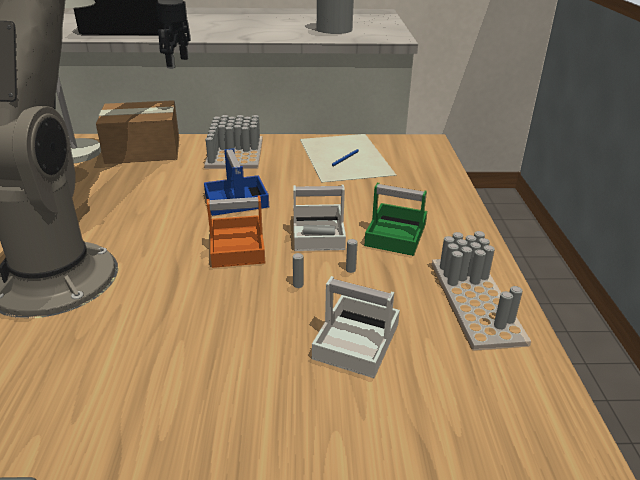

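Candidates: white tray with the cell and left-side channel at top-view (255,240) is the one I want. The look-alikes are the empty white tray (445,207), green (258,148), blue (172,348) and orange (285,335). The loose upright cells at (331,204) and (360,262) are not the cell.

```bash
cat > h.py <<'E'
from bench import r
import cv2,numpy as np
from scipy.spatial.transform import Rotation as R
def ray(f,p):
    K=np.array(f["intrinsics"]);d=np.linalg.solve(K,[p[0],p[1],1.]);d=np.array([d[0],-d[1],-d[2]])
    return np.array(f["eye"]),R.from_rotvec(f["attitude"]).apply(d)
def atz(f,p,z):
    e,d=ray(f,p);return e+d*(z-e[2])/d[2]
def proj(f,X):
    c=R.from_rotvec(f["attitude"]).inv().apply(np.atleast_2d(X)-f["eye"]);c=c*[1,-1,-1]
    q=c@np.array(f["intrinsics"]).T;return q[:,:2]/q[:,2:]
def model(x,y,yaw,z0=0.):
    # outer rim rect z=.035, bar top rect z=.117
    a=[(sx*.055,sy*.07,.035) for sx,sy in((1,1),(1,-1),(-1,-1),(-1,1))]
    b=[(sx*.052,sy*.008,.117) for sx,sy in((1,1),(1,-1),(-1,-1),(-1,1))]
    return R.from_euler("z",yaw).apply(np.array(a+b))+[x,y,z0]
E
python3 - <<'E'
from h import *
f=r.grab_frame("top")
print("org",atz(f,(254,237),0),"bar",atz(f,(245,237),.108),"cell",atz(f,(261,240),.0205))
g=r.grab_frame("side")
print("org",atz(g,(320,234),0),"bar",atz(g,(320,191),.108),"cell",atz(g,(320,233),.0205))
from scipy.optimize import minimize
m=[d for d in r.outline_of(f,"tray") ]
for d in m: print(d["rect"],d["conf"])
m=min(m,key=lambda d:abs(d["rect"][0]+d["rect"][2]/2-254)+abs(d["rect"][1]+d["rect"][3]/2-239))["pixels"].astype(np.uint8)
def sil(p):
    im=np.zeros((480*4,640*4),np.uint8);q=proj(f,model(*p))
    for s in(slice(0,4),slice(4,8)): cv2.fillConvexPoly(im,np.int32(np.round(cv2.convexHull(np.float32(q[s]))*4+1.5)),1)
    return im
M=cv2.resize(m,None,fx=4,fy=4,interpolation=0)
x0=atz(f,(245,237),.108)
c=lambda p:(sil(p)!=M).sum()/16
s=minimize(c,[x0[0],x0[1],0.],method="Nelder-Mead",options=dict(initial_simplex=[[x0[0],x0[1],0],[x0[0]+.01,x0[1],.0],[x0[0],x0[1]+.01,0],[x0[0],x0[1],.1]]))
print(s.x,s.fun,m.sum())
im=cv2.resize(f["pixels"],None,fx=4,fy=4)
q=proj(f,model(*s.x))*4
for k in(slice(0,4),slice(4,8)): cv2.polylines(im,[np.int32(q[k])],True,(255,0,0),1)
cv2.imwrite("pics/c1.png",im[760:1160,780:1280,::-1])
E
```

```text
org [0.53821611 0.16725788 0.        ] bar [0.53135874 0.169668   0.108     ] cell [0.53116321 0.15172856 0.0205    ]
org [0.53779199 0.15979345 0.        ] bar [0.53661871 0.16399609 0.108     ] cell [0.53679583 0.13160365 0.0205    ]
[214.8, 106.1, 89.3, 78.8] 0.98
[213.3, 203.8, 80.7, 69.0] 0.94
[239.9, 297.0, 87.6, 78.0] 0.79
[122.7, 302.2, 90.3, 91.7] 0.59
[0.53292401 0.16273676 0.0248829 ] 626.0 4276
```

View pics/c1.png

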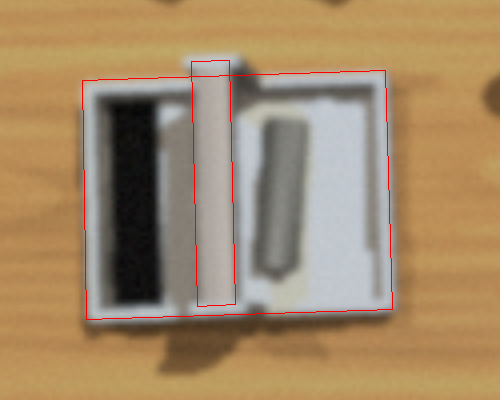

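The crop confirms the choice: the cell is inside it (crop 285,195) and the channel is on the left (135,200). The fit puts the tray at (0.533, 0.163) with yaw 0.025. Planning the approach next.

```bash
cat >> h.py <<'E'
def tool(yaw,tilt=0.):  # tool y along tray y, z down; tilt about tray x
    return R.from_euler("z",yaw)*R.from_euler("x",tilt)*R.from_matrix(np.array([[-1,0,0],[0,1,0],[0,0,-1.]]))
def delta(p0,r0,p,rt):
    a=R.from_rotvec(r0) if not isinstance(r0,R) else r0
    return np.round(np.r_[a.inv().apply(np.array(p)-p0)/.25,(a.inv()*rt).as_rotvec()/(np.pi/2)],3).tolist()
E
python3 - <<'E'
from h import *
o=r.get_obs();p0=np.array(o["tcp_pos"]);a=o["orientation"]
T=tool(.025);t=np.array([.533,.163,.26])
print(delta(p0,a,t,T)); 
w=p0+(t-p0)*.45+[0,0,.03]
print(delta(p0,a,w,T)); print(delta(w,T,t,T))
E
```

```text
[-1.929, -1.581, -0.115, 0.0, -0.0, -0.162]
[-0.868, -0.712, -0.172, 0.0, -0.0, -0.162]
[-0.808, -1.108, 0.057, 0.0, 0.0, 0.0]
```

>>> apply_moves(rows=[[-0.05,-0.05,-0.2,0,0,-0.05],[-0.25,-0.2,-0.2,0,0,-0.1],[-0.45,-0.36,-0.2,0,0,-0.16],[-0.65,-0.53,-0.2,0,0,-0.16],[-0.87,-0.71,-0.2,0,0,-0.16]], claw=1)

```text
clock: 1.18
tcp_pos: [0.3177, 0.4439, 0.2816]
orientation: [-0.035, 3.141, 0.001]
contact_force: [0.2, -0.6, -0.0]
grip_width: 0.0853
gripper_force: 0.0
```

Run:
```python
from h import *
o=r.get_obs();p0=np.array(o["tcp_pos"]);a=o["orientation"];print(p0,a,o["joints"])
T=tool(.025);print(delta(p0,a,[.533,.163,.26],T))
```

```text
[0.31774901 0.4439455  0.28161682] [-3.51145228e-02  3.14100757e+00  1.18316937e-03] [-1.11192465  0.21712559  0.05674367  1.80963162 -0.01365757  1.11436428
  0.54265312]
[-0.836, -1.143, 0.086, 0.0, 0.0, -0.002]
```

>>> apply_moves(rows=[[-0.15,-0.2,0,0,0,0],[-0.3,-0.4,0,0,0,0],[-0.45,-0.6,0.05,0,0,0],[-0.58,-0.78,0.05,0,0,0],[-0.7,-0.95,0.08,0,0,0]])

```text
clock: 1.8
tcp_pos: [0.4984, 0.2104, 0.2619]
orientation: [-0.034, 3.14, 0.001]
contact_force: [0.4, 0.5, -0.6]
grip_width: 0.0854
gripper_force: 0.0
```

Run:
```python
from h import *
o=r.get_obs();p0=np.array(o["tcp_pos"]);a=o["orientation"];print(p0,a,o["qvel"])
T=tool(.025);print(delta(p0,a,[.533,.163,.24],T))
```

```text
[0.49835085 0.21044476 0.26191456] [-3.40711608e-02  3.13988014e+00  1.47542951e-03] [ 0.57456304  0.20922268  0.2526012  -0.08058135 -0.11870282 -0.1026948
  0.88047227]
[-0.134, -0.193, 0.088, 0.001, 0.001, -0.002]
```

>>> apply_moves(rows=[[-0.11,-0.15,0.05,0,0,0],[-0.11,-0.15,0.08,0,0,0],[-0.11,-0.15,0.08,0,0,0],[-0.11,-0.15,0.08,0,0,0]])

```text
clock: 2.3
tcp_pos: [0.5247, 0.1769, 0.2416]
orientation: [-0.039, 3.141, 0.001]
contact_force: [0.2, 0.1, 0.5]
grip_width: 0.0855
gripper_force: 0.0
```

Run:
```python
from h import *
o=r.get_obs();p0=np.array(o["tcp_pos"]);a=o["orientation"];print(p0,a,o["qvel"])
T=tool(.025);print(delta(p0,a,[.533,.163,.24],T))
f=r.grab_frame("wrist");im=f["pixels"].copy()
for d in r.landmark_of(f,"tray_bar"): print("bar",d["conf"],d["point"],atz(f,d["point"],.108))
for d in r.landmark_of(f,"cell"): print("cell",d["conf"],d["point"],atz(f,d["point"],.0205))
q=proj(f,model(.533,.163,.025))
for k in(slice(0,4),slice(4,8)): cv2.polylines(im,[np.int32(q[k])],True,(255,0,0),1)
cv2.imwrite("pics/w1.png",im[:,:,::-1])
```

```text
[0.52473596 0.17689055 0.24162222] [-3.91694891e-02  3.14122997e+00  1.18721532e-03] [-0.00280528 -0.00484095  0.00336673 -0.00193181  0.00060956 -0.00053554
  0.0022768 ]
[-0.032, -0.056, 0.006, 0.0, 0.0, -0.0]
bar 0.92 [298.8, 401.1] [0.71052537 0.15681654 0.108     ]
cell 0.76 [293.4, 210.4] [0.53348776 0.14463682 0.0205    ]
```

View pics/w1.png

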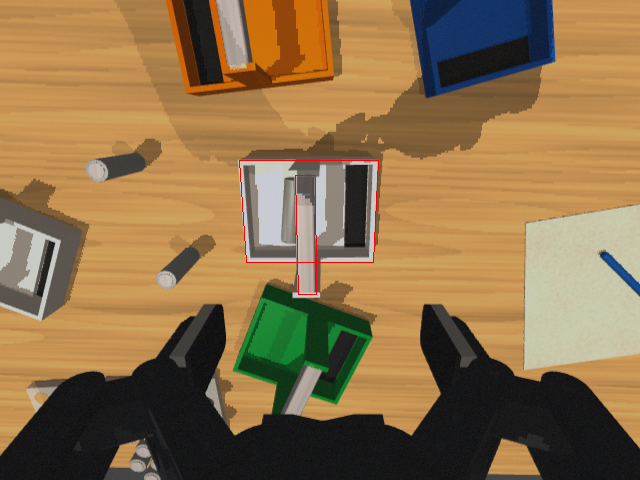

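The model overlay matches the rim (240–380, 160–262) and the bar (306,176–297). Descending.

>>> apply_moves(rows=[[-0.03,-0.055,0.08,0,0,0],[-0.03,-0.055,0.2,0,0,0],[-0.03,-0.055,0.3,0,0,0],[-0.03,-0.055,0.4,0,0,0],[-0.03,-0.055,0.4,0,0,0]])

```text
clock: 3.08
tcp_pos: [0.5317, 0.1619, 0.14]
orientation: [0.037, -3.138, 0.002]
contact_force: [-0.6, 0.3, -0.1]
grip_width: 0.0856
gripper_force: 0.0
```

Run:
```python
from h import *
o=r.get_obs();p0=np.array(o["tcp_pos"]);a=o["orientation"];print(p0,a)
print(delta(p0,a,[.534,.163,.088],tool(.025)))
f=r.grab_frame("wrist");im=f["pixels"].copy()
q=proj(f,model(.533,.163,.025))
for k in(slice(0,4),slice(4,8)): cv2.polylines(im,[np.int32(q[k])],True,(255,0,0),1)
cv2.imwrite("pics/w2.png",im[:,:,::-1])
```

```text
[0.53166605 0.16186234 0.13999137] [ 3.67815462e-02 -3.13817732e+00  2.00138189e-03]
[-0.01, 0.005, 0.208, -0.001, -0.002, -0.001]
```

View pics/w2.png

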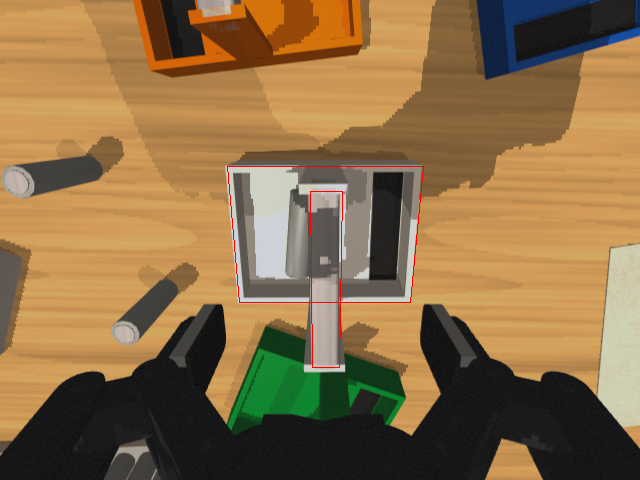

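The rim and bar line up, with the bar end at row 370 against 367 for the model. Now the final descent and the grasp.

>>> apply_moves(rows=[[-0.01,0.003,0.08,0,0,0],[-0.01,0.003,0.15,0,0,0],[-0.01,0.003,0.205,0,0,0],[-0.01,0.003,0.205,0,0,0],[-0.01,0.003,0.205,0,0,0]])

```text
clock: 3.75
tcp_pos: [0.5359, 0.1626, 0.0904]
orientation: [-0.035, 3.141, 0.0]
contact_force: [-0.2, -0.1, 0.7]
grip_width: 0.0852
gripper_force: 0.0
```

>>> apply_moves(rows=[[0,0,0,0,0,0],[0,0,0,0,0,0],[0,0,0,0,0,0],[0,0,0,0,0,0],[0,0,0,0,0,0]], claw=0, newtons=70)

```text
clock: 4.38
tcp_pos: [0.5357, 0.1624, 0.0903]
orientation: [-0.035, 3.141, 0.0]
contact_force: [-0.4, -1.0, 2.6]
grip_width: 0.0148
gripper_force: 69.2
```

>>> apply_moves(rows=[[0,0,0,0,0,0],[0,0,0,0,0,0],[0,0,0,0,0,0]])

```text
clock: 4.75
tcp_pos: [0.5358, 0.1625, 0.0903]
orientation: [-0.035, 3.141, 0.0]
contact_force: [-0.4, -1.2, 5.1]
grip_width: 0.0147
gripper_force: 69.3
```

>>> apply_moves(rows=[[0,0,-0.03,0,0,0],[0,0,-0.08,0,0,0],[0,0,-0.16,0,0,0],[0,0,-0.24,0,0,0],[0,0,-0.32,0,0,0]])

```text
clock: 5.38
tcp_pos: [0.5353, 0.1626, 0.1712]
orientation: [-0.035, 3.141, 0.0]
contact_force: [0.2, -0.1, -2.4]
grip_width: 0.0148
gripper_force: 68.3
```

>>> apply_moves(rows=[[0,0,-0.08,0,0,0],[0,0,-0.16,0,0,0],[0,0,-0.24,0,0,0],[0,0,-0.32,0,0,0],[0,0,-0.36,0,0,0]])

```text
clock: 6.0
tcp_pos: [0.5358, 0.1626, 0.2615]
orientation: [-0.035, 3.14, 0.001]
contact_force: [0.0, -1.0, -2.9]
grip_width: 0.0146
gripper_force: 68.5
```

>>> apply_moves(rows=[[0,0,0,0,0,0],[0,0,0,0,0,0],[0,0,0,0,0,0],[0,0,0,0,0,0]])

```text
clock: 6.5
tcp_pos: [0.5353, 0.1624, 0.2595]
orientation: [0.035, -3.14, 0.001]
contact_force: [0.3, 0.2, -2.8]
grip_width: 0.0148
gripper_force: 68.4
```

Run:
```python
from h import *
o=r.get_obs();p0=np.array(o["tcp_pos"]);a=o["orientation"];print(p0,a,o["joints"])
print("tilt",delta(p0,a,p0,tool(.022,-np.pi/6)))
f=r.grab_frame("side");g=r.grab_frame("wrist")
cv2.imwrite("pics/s2.png",np.vstack([np.hstack([f["pixels"][60:360,150:550],g["pixels"][80:380,120:520]])])[:,:,::-1])
```

```text
[0.53530057 0.16242753 0.25949498] [ 3.53203615e-02 -3.14048883e+00  7.48312091e-04] [-0.63827997  0.26271746  0.28212754  1.81825532 -0.08223035  1.07299934
  1.2673436 ]
tilt [0.0, 0.0, 0.0, 0.333, -0.0, 0.0]
```

View pics/s2.png

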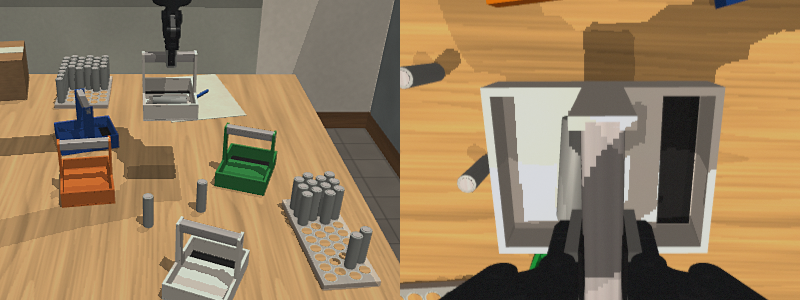

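The tray is about 0.17 m up, level, with the cell still on the high floor (wrist crop 570,170). Now tilting.

>>> apply_moves(rows=[[0,0,0,0.02,0,0],[0,0,0,0.05,0,0],[0,0,0,0.09,0,0],[0,0,0,0.13,0,0],[0,0,0,0.17,0,0]])

```text
clock: 7.22
tcp_pos: [0.5357, 0.1632, 0.2602]
orientation: [-0.036, 3.109, -0.422]
contact_force: [-0.3, -0.0, -2.9]
grip_width: 0.0149
gripper_force: 68.4
```

>>> apply_moves(rows=[[0,0,0,0.04,0,0],[0,0,0,0.08,0,0],[0,0,0,0.12,0,0],[0,0,0,0.15,0,0],[0,0,0,0.165,0,0]])

```text
clock: 7.85
tcp_pos: [0.5355, 0.1634, 0.2598]
orientation: [-0.036, 3.027, -0.817]
contact_force: [-0.2, -0.7, -2.6]
grip_width: 0.0151
gripper_force: 69.9
```

>>> apply_moves(rows=[[0,0,0,0,0,0],[0,0,0,0,0,0],[0,0,0,0,0,0],[0,0,0,0,0,0],[0,0,0,0,0,0]])

```text
clock: 8.48
tcp_pos: [0.5356, 0.1624, 0.2601]
orientation: [-0.034, 3.028, -0.815]
contact_force: [0.4, 0.2, -2.4]
grip_width: 0.0147
gripper_force: 69.9
```

Run:
```python
from h import *
o=r.get_obs();p0=np.array(o["tcp_pos"]);a=o["orientation"];print(p0,R.from_rotvec(a).as_matrix()[:,2],o["clock"])
T=R.from_rotvec(a)
print("tilt deg",np.degrees(np.arccos(-T.as_matrix()[2,2])),"residual",delta(p0,a,p0,tool(.022,-np.pi/6)),"back",delta(p0,a,[.5355,.1625,.26],tool(.022)))
f=r.grab_frame("side");g=r.grab_frame("wrist")
cv2.imwrite("pics/s3.png",np.hstack([cv2.resize(f["pixels"][80:230,220:420],None,fx=2,fy=2),g["pixels"][80:380,120:520]])[:,:,::-1])
```

```text
[0.53555602 0.16242979 0.26013814] [ 0.01124475 -0.50190688 -0.86484857] 8.475
tilt deg 30.134582014671114 residual [0.0, 0.0, 0.0, -0.001, 0.0, 0.0] back [0.0, 0.001, 0.0, -0.335, 0.0, 0.0]
```

View pics/s3.png

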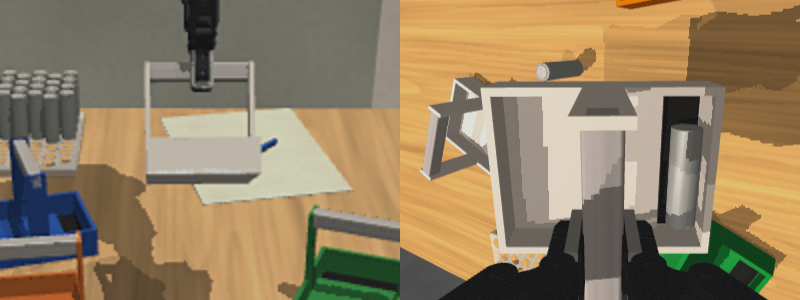

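The tray is tilted 30.1° and the cell is in the channel against the wall (wrist crop 685,175). I'll hold a bit longer, then bring it back level.

>>> apply_moves(rows=[[0,0,0,0,0,0],[0,0,0,0,0,0],[0,0,0,0,0,0],[0,0,0,0,0,0],[0,0,0,0,0,0]])

```text
clock: 9.2
tcp_pos: [0.5355, 0.1626, 0.26]
orientation: [-0.034, 3.028, -0.816]
contact_force: [-0.1, 0.5, -2.6]
grip_width: 0.0148
gripper_force: 69.9
```

>>> apply_moves(rows=[[0,0,0,-0.02,0,0],[0,0,0,-0.05,0,0],[0,0,0,-0.09,0,0],[0,0,0,-0.13,0,0],[0,0,0,-0.17,0,0]])

```text
clock: 9.82
tcp_pos: [0.5357, 0.1618, 0.2607]
orientation: [-0.033, 3.112, -0.4]
contact_force: [-0.2, 0.1, -3.3]
grip_width: 0.0147
gripper_force: 69.9
```

>>> apply_moves(rows=[[0,0,0,-0.04,0,0],[0,0,0,-0.08,0,0],[0,0,0,-0.12,0,0],[0,0,0,-0.15,0,0],[0,0,0,-0.165,0,0]])

```text
clock: 10.45
tcp_pos: [0.5357, 0.161, 0.2606]
orientation: [-0.032, 3.141, 0.002]
contact_force: [0.2, 0.3, -3.5]
grip_width: 0.0147
gripper_force: 69.9
```

>>> apply_moves(rows=[[0,0,0,0,0,0],[0,0,0,0,0,0],[0,0,0,0,0,0]])

```text
clock: 10.82
tcp_pos: [0.5354, 0.1631, 0.2599]
orientation: [0.037, -3.141, 0.0]
contact_force: [0.7, 0.5, -2.3]
grip_width: 0.0147
gripper_force: 69.9
```

Run:
```python
from h import *
o=r.get_obs();p0=np.array(o["tcp_pos"]);a=o["orientation"];print(p0,o["clock"])
print("down",delta(p0,a,[.5358,.1625,.0903],tool(.022)))
f=r.grab_frame("side");g=r.grab_frame("wrist")
cv2.imwrite("pics/s4.png",np.hstack([cv2.resize(f["pixels"][80:230,220:420],None,fx=2,fy=2),g["pixels"][80:380,120:520]])[:,:,::-1])
```

```text
[0.53540827 0.16312618 0.25992374] 10.825
down [-0.002, -0.002, 0.678, -0.0, -0.0, 0.001]
```

View pics/s4.png

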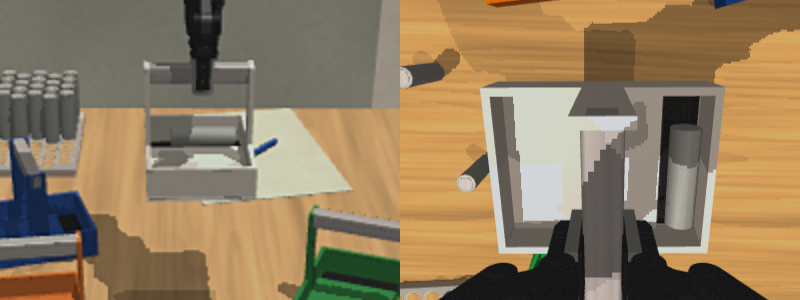

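The tray is level again and the cell has stayed in the channel (crop 685,175). Lowering gently.

>>> apply_moves(rows=[[0,0,0.05,0,0,0],[0,0,0.14,0,0,0],[0,0,0.24,0,0,0],[0,0,0.34,0,0,0],[0,0,0.42,0,0,0]])

```text
clock: 11.55
tcp_pos: [0.5348, 0.1624, 0.1531]
orientation: [0.036, -3.14, 0.001]
contact_force: [-0.5, 0.4, -4.1]
grip_width: 0.0148
gripper_force: 69.9
```

>>> apply_moves(rows=[[0,0,0.06,0,0,0],[0,0,0.11,0,0,0],[0,0,0.15,0,0,0],[0,0,0.18,0,0,0],[0,0,0.2,0,0,0]])

```text
clock: 12.18
tcp_pos: [0.5357, 0.1626, 0.1048]
orientation: [-0.035, 3.141, 0.0]
contact_force: [-0.1, 0.4, -3.0]
grip_width: 0.0147
gripper_force: 69.9
```

>>> apply_moves(rows=[[0,0,0,0,0,0],[0,0,0,0,0,0],[0,0,0,0,0,0]])

```text
clock: 12.55
tcp_pos: [0.5358, 0.1627, 0.1054]
orientation: [-0.035, 3.141, 0.001]
contact_force: [0.5, 0.4, -2.6]
grip_width: 0.0154
gripper_force: 69.9
```

>>> apply_moves(rows=[[0,0,0.02,0,0,0],[0,0,0.04,0,0,0],[0,0,0.05,0,0,0],[0,0,0.055,0,0,0],[0,0,0.058,0,0,0]])

```text
clock: 13.18
tcp_pos: [0.5356, 0.1625, 0.0905]
orientation: [0.035, -3.141, 0.0]
contact_force: [0.4, -1.6, -2.2]
grip_width: 0.0151
gripper_force: 69.9
```

>>> apply_moves(rows=[[0,0,0.003,0,0,0],[0,0,0.003,0,0,0],[0,0,0.003,0,0,0]])

```text
clock: 13.55
tcp_pos: [0.5356, 0.1625, 0.0903]
orientation: [-0.035, 3.141, 0.0]
contact_force: [-3.1, -2.4, 6.0]
grip_width: 0.015
gripper_force: 70.9
```

>>> apply_moves(rows=[[0,0,0,0,0,0],[0,0,0,0,0,0],[0,0,0,0,0,0],[0,0,0,0,0,0],[0,0,0,0,0,0]], claw=1)

```text
clock: 14.18
tcp_pos: [0.5356, 0.1626, 0.0898]
orientation: [-0.035, 3.141, 0.0]
contact_force: [-0.6, 0.7, 0.0]
grip_width: 0.0853
gripper_force: 0.0
```

>>> apply_moves(rows=[[0,0,-0.03,0,0,0],[0,0,-0.1,0,0,0],[0,0,-0.2,0,0,0],[0,0,-0.3,0,0,0],[0,0,-0.4,0,0,0]])

```text
clock: 14.8
tcp_pos: [0.5358, 0.1626, 0.1921]
orientation: [-0.035, 3.14, 0.001]
contact_force: [0.1, 0.2, 0.0]
grip_width: 0.0851
gripper_force: 0.0
```

>>> apply_moves(rows=[[0,0,-0.1,0,0,0],[0,0,-0.2,0,0,0],[0,0,-0.2,0,0,0],[0,0,-0.2,0,0,0]])

```text
clock: 15.3
tcp_pos: [0.5352, 0.1625, 0.2398]
orientation: [0.035, -3.141, -0.0]
contact_force: [-0.4, 0.0, -0.1]
grip_width: 0.0854
gripper_force: 0.0
```

Run:
```python
from h import *
f=r.grab_frame("side");g=r.grab_frame("wrist");im=g["pixels"].copy()
q=proj(g,model(.533,.163,.025))
cv2.polylines(im,[np.int32(q[:4])],True,(255,0,0),1)
cv2.imwrite("pics/s5.png",np.hstack([cv2.resize(f["pixels"][160:310,220:420],None,fx=2,fy=2),im[80:380,120:520]])[:,:,::-1])
```

```text
(no output)
```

View pics/s5.png

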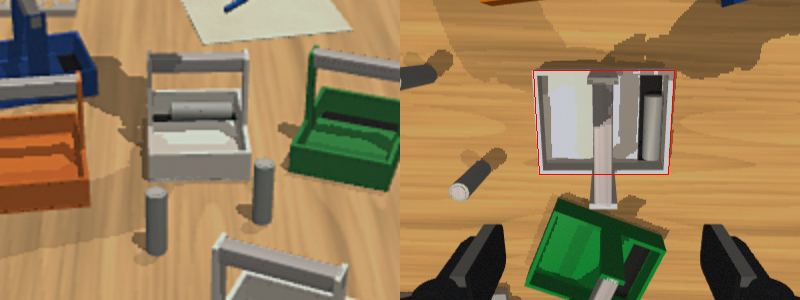

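The tray stands on its original outline with the cell in the channel (wrist crop 653,125), and the gripper is clear.

```bash
python3 -c "
from bench import r
print(r.hand_in())"
```

```text
the job is handed in; nothing more can be done
None
```

The job is done and handed in at about 15 s: the white tray was lifted about 0.17 m, held at 30° for over a second so the cell rolled into the channel, set back level where it stood with the cell still in the channel, and released; the empty tray was not touched.

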